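Take the inside width of the cezve's neck

TASK

We need a new lid for the cezve: squeeze the orange pads of the inside gauge, put it down into the cezve's neck until its flange sits on the rim, let the plungers spring out to the wall, and press the red button fully down to lock them there. Then lift the gauge out by its bare metal flats so that it keeps the width it took, and stand it upright, back on the cork coaster. Be gentle: do not press or jam anything hard, leave the cezve standing where it is and do not disturb the cups.

Things in the scene. Friction and masses are not known exactly. Their poses are not given: they have to be found in the camera images.
- gauge: Inside gauge, aluminium, 0.4 kg, up to 132 mm tall, upright on the coaster; origin centre of its foot's underside, z up. From the foot up: round barrel 46.4 mm wide (41 mm at the foot, 4 mm lead-in), 0 to 38 mm; dark round flange 72 mm wide, 38 to 43 mm; square core, 24 mm along x by 22 mm along y, 43 to 95 mm; red lock button on top. Orange pads on the core's +y and -y sides.
- gauge_grip (a point): Centre of the gauge's core, 76 mm above its foot, axes as the gauge's: the height for pinching the pads (along the gauge's y) or the bare metal flats. The flats, with black grooves, face the gauge's +x and -x, 24 mm apart, and do not move: held there, the plungers are not affected.
- pad_l (a point): Middle of the outer face of the orange pad on the gauge's +y side (another on -y); pads are 22 mm wide along x, 62 to 92 mm above the foot. Each pad is one piece with the plunger on its side. A spring pushes both out equally; pinching the pads with 12 N or more draws the plungers in, letting go lets them out. Once locked they hold only 1 to 2 N each: pinching the pads spoils the reading.
- gauge_seat (a point): underside of the gauge's flange, on its axis, 38 mm above its foot; rests on the cezve's rim when the gauge is fully in
- lock (a joint): Travel of the red lock button (24 mm wide, on the gauge's axis) in m: 0 up (plungers free), 0.010 fully down (locked), at a hard stop. Its cap is screwed to a different height each time: its top is 121 to 132 mm above the foot when up, 10 mm lower when down. It slides stiffly, 2 to 4 N at first, 10 N at the end, and stays where it is left. Over 20 N on it is too much.
- jaw_l (a joint): How far the plunger on the gauge's +y side is out, m: 0 fully in (42 mm across both plungers, 36 mm over both pads), 0.009 fully out (60 mm across, 54 mm over the pads). In a 50 mm bore about 0.004 (44 mm over the pads). The other plunger moves equally.
- jaw_l_point (a point): outermost point of the plunger on the gauge's +y side, a 9 mm steel pin with a round end that comes out of the barrel 19 mm above the foot
- jaw_r_point (a point): outermost point of the plunger on the gauge's -y side
- cezve: Stainless steel cezve (loose, 0.35 to 0.5 kg, 96 mm tall); origin: centre of its underside, z up. Straight round neck, 50 mm inside, 56 mm outside, open over 40 mm deep; belly 92 mm wide. The handle with a dark wooden grip runs out along its +x to 192 mm from the axis, its top 108 mm high at the end and below the rim within 100 mm of the axis.
- cezve_rim (a point): centre of the cezve's mouth, at the height of the rim, 96 mm above its underside
- coaster: round cork coaster, fixed to the counter, 110 mm in diameter, 6 mm thick; origin at the centre of its underside
- cup_a: small white porcelain cup, 64 mm wide, 54 mm tall, handle to its +y, on a saucer; origin at the centre of its foot; leave alone
- cup_b: the second such cup, on its saucer; leave alone
- saucer_a: white saucer of cup_a, 113 mm wide, 14 mm high; origin at the centre of its underside
- saucer_b: white saucer of cup_b, the same
Not all that is in view belongs to the job. There is more than one size of the coaster; the job needs the largest. There is more than one size of the gauge; the one meant has the size given above.

How it is judged:
On the way, in this order (a step that is already met when the one before it is completed fails the run):
1. the gauge is in the cezve's neck, its flange on the rim within 3 mm, with both plungers let out onto the wall and the fingers off the gauge (z of gauge_seat in the frame of cezve_rim below 0.003 m and horizontal distance between gauge_seat and cezve_rim below 0.006 m and value of joint jaw_l between 0.0025 and 0.0055 m and value of joint lock below 0.003 m and contact force between the fingers and gauge below 0.2 N), for 0.1 s.
2. the lock button is pressed down while the gauge sits in the neck (z of gauge_seat in the frame of cezve_rim below 0.003 m and horizontal distance between gauge_seat and cezve_rim below 0.006 m and value of joint lock above 0.0094 m and value of joint jaw_l between 0.0025 and 0.0055 m), for 0.1 s.
3. the gauge is drawn out of the neck, still locked at the neck's width (z of gauge in the frame of cezve_rim above 0.005 m and value of joint lock above 0.0094 m and distance between jaw_l_point and jaw_r_point between 0.0485 and 0.0515 m), for 0.1 s.
At the end, for the whole second after the job is handed in: The gauge stands upright (0.08 rad) at rest on the coaster (axis within 32 mm of its centre), lock button down (over 9.4 of its 10 mm), plungers still 48.5 to 51.5 mm across; the cezve stands upright (0.05 rad) within 25 mm of its start, the cups within 15 mm (horizontal distance between gauge and coaster below 0.032 m and height (world z) of gauge below 0.009 m and angle between gauge's own z axis and vertical below 0.08 rad and linear speed of gauge below 0.02 m/s and value of joint lock above 0.0094 m and distance between jaw_l_point and jaw_r_point between 0.0485 and 0.0515 m and distance of cezve from where it was at the start of the episode below 0.025 m and angle between cezve's own z axis and vertical below 0.05 rad and distance of each of cup_a, cup_b from where it was at the start of the episode below 0.015 m); the robot touches nothing.
It fails at once if the fingers push on the lock button with more than 20 N (contact force between the fingers and lock above 20 N).
It fails at once if the gauge and the cezve are pressed together with more than 35 N, plungers included (contact force between gauge and cezve above 35 N).
It fails at once if the cezve is tipped over 0.2 rad (angle between cezve's own z axis and vertical above 0.2 rad).
It fails at once if the cezve is lifted over 10 mm (height (world z) of cezve above 0.01 m).
It fails at once if a cup or saucer is shifted over 15 mm or a cup tipped (distance of any of cup_a, cup_b, saucer_a, saucer_b from where it was at the start of the episode above 0.015 m or angle between any of cup_a, cup_b's own z axis and vertical above 0.3 rad).
It also fails if it takes over 72 s, if anything falls off the work surface, if the arm or the gripper's body presses on something with over 40 N, if the wrist force passes 120 N, or if a joint passes its speed limit or range.

ROBOT

A 6-joint arm with a two-finger parallel gripper is mounted at the origin on the work surface. World frame = base frame: x ahead of the robot, y to its left, z up, the work surface at z = 0. Lengths are in m, angles in rad, forces in N, time in s.
With the tool pointing down it reaches from about 0.35 to 0.975 m from the base axis. Payload 17.4 kg.
Tool frame: the origin (TCP) lies midway between the tips of the shut fingers; the grasp point (between the pads) lies 19 mm behind it; z points along the fingers, y is the line along which they close (so a half turn about z gives the same grasp; the last joint's range is limited). The gripper opens to 85 mm and grips with 20 to 120 N. Pads are 22 mm wide; open, the fingers measure 114 mm over their backs; the gripper's body (76 mm by 85 mm) begins 54 mm behind the grasp point. The pads swing forward as they close: fully open they stand 13 mm farther back than shut.
Start: joints at [-1.381, 0.116, 1.442, -0, 1.584, -0.038], TCP at [0.152, -0.658, 0.231] pointing down, gripper open.
Joint ranges: [-2.83, 2.83], [-0.83, 2.19], [0.07, 2.5], [-1.14, 4.28], [0.01, 3], [-2.97, 2.97]. Speed limits (rad/s): [1.89, 1.89, 2.22, 3.14, 3.14, 3.14].

INTERFACE

Orientations are given as a unit quaternion [x, y, z, w].
In Python, from station import * gives the robot as it stands.
- The arm moves only by the tool move_arm, never from a script. Its argument "targets" is a list that holds one entry, the list of rows, each a list of 7 numbers: the turn, a rotation vector about the tool's x, y, z in rad, then the shift along the tool's x, y, z in m, then the finger opening in m, from 0 to 0.0854. In form: [[[rx, ry, rz, tx, ty, tz, hand], ...]]. A call has 1 to 5 rows; each row shifts and turns the commanded pose from where the row before left it, along the tool's axes as they then stand; what a row does not reach is not made up. A row lasts 1/10 s, in which the tool goes at most 50 mm and 8.59 degrees, less where a joint would pass 70% of its speed; a pose out of reach is approached as far as the arm can. A call is refused whole if a number of a shift passes 0.05 or a number of a turn 0.15, either way. A call with a gripper value outside its range is refused whole. The fingers move at their own pace and stop on an object; the grip force is fixed at half the most. Time passes only in rows, so rows that do not move let the fingers close. It gives the time, the measured TCP pose, the force, the opening and the grip force at its end, in the units of the state.
- read_state(): the state, without advancing time (a new reading comes with each control period).
- read_camera(name): name is "scene" or "top"; returns a dict with "image" (420x560x3 uint8, red, green, blue), "z_map" (420x560 float32, m along the optical axis (not along the pixel's ray), 0 where there is no reading), "fx", "fy", "cx", "cy" (pixels), "R" (3x3) and "t" (3): a world point X has camera coordinates R X + t. Camera axes: x right, y down, z forward; pixel columns grow to the right and rows downward; lengths in m; the calibration is good to about 2 mm. A picture is of the moment at which its call begins.
- sign_off(): hands the job in; it is judged then, once.
Trained networks look in a picture, given as the dict that the camera call returned (one of the last four; its "shot" number tells which), for a name from the list of things; names that differ only in an ending like _2 or _b are one class to them, and where a whole thing is asked for, a point or a joint stands for the part that bears it (a point fixed in the world has none). Each returns a list of dicts, best first, with "confidence" (0 to 1); they miss things now and then, are a little off and sometimes report something else, mostly with a low value. They report only what shows in the picture. A call takes as long as a camera call. They do not tell look-alikes from the thing itself.
- spot_in(picture, target): "point" ([x, y, z] in m, in world coordinates, good to about 4 mm: the middle of the surface that is visible of it).
- regions_of(picture, target): "region" (420x560 bool, what is visible of it).
- tip_of(picture, target): "point" ([x, y, z] in m, in world coordinates, good to about 4 mm: a listed point, or the origin of a listed thing).
The state is a dict: "time": time; "joint_pos": joint angles; "qvel": joint speeds; "joint_efforts": joint torques, N m; "eef_pos": TCP position; "tcp_rot": TCP orientation; "ft_force": force on the tool from outside, world axes, zero at the start; "ft_torque": the same for the moment, N m; "opening": opening from 0.0 (shut) to 1.0 (fully open); "gripper_force": force on a finger pad.
Only numpy, scipy, OpenCV 4.12 (cv2) and the standard library are available. Lean on these libraries where they do the work, as an engineer would, in place of code of your own. Each camera call takes 0.05 s, during which the arm holds its last target. There are 200 camera calls.

## Working session

There is one attempt and no reset: what is moved stays moved. The work goes in short steps, Python scripts to look and compute and a tool call to move; the robot and the scene stay as the last step left them, time stands still between calls to the robot, and variables do not carry over. Pictures are saved under pics/ and viewed, at most 10 in all, crops included, and the job is handed in when it is done.

Besides the shell and the picture viewer there is one more tool, called after "Call:" as name(argument=value, ...) on one line, values as JSON. move_arm: Moves the arm, as the interface text tells. Its arguments: {"type":"object","properties":{"targets":{"type":"array","items":{"type":"array","items":{"type":"array","items":{"type":"number"}}}}},"required":["targets"]}

```bash
mkdir -p pics; cat > h.py <<'E'
import numpy as np, cv2
from station import *
np.set_printoptions(precision=4,suppress=True)
def cloud(c):
    z=c["z_map"];v,u=np.mgrid[:z.shape[0],:z.shape[1]]
    P=np.stack([(u-c["cx"])/c["fx"]*z,(v-c["cy"])/c["fy"]*z,z],-1)
    return (P-np.array(c["t"]))@np.array(c["R"])
def px(c,X):
    p=np.array(c["R"])@np.array(X)+np.array(c["t"]);return np.round([p[0]/p[2]*c["fx"]+c["cx"],p[1]/p[2]*c["fy"]+c["cy"]])
def save(c,n,box=None,s=1):
    im=c["image"][...,::-1]
    if box: im=im[box[1]:box[3],box[0]:box[2]]
    cv2.imwrite("pics/"+n,cv2.resize(im,None,fx=s,fy=s,interpolation=cv2.INTER_CUBIC))
E
python3 - <<'E'
from h import *
for n in("scene","top"):
    c=read_camera(n);save(c,n+"0.png")
    print(n,"cam",-np.array(c["R"]).T@np.array(c["t"]))
    for t in("gauge","coaster","cezve","cezve_rim","gauge_grip","pad_l","cup_a"):
        for d in tip_of(c,t)[:5]: print(t,np.array(d["point"]),round(d["confidence"],2),px(c,d["point"]))
s=read_state();print(s["eef_pos"],s["tcp_rot"],s["time"])
E
```

```text
scene cam [0.9744 0.1155 0.9021]
gauge [ 0.511  -0.1945  0.0055] 0.81 [221. 217.]
gauge [ 0.6731 -0.1792 -0.0027] 0.67 [197. 288.]
gauge [ 0.6702 -0.3119  0.001 ] 0.56 [137. 267.]
coaster [ 0.3354 -0.2156 -0.0022] 0.95 [242. 155.]
coaster [ 0.5002 -0.3521 -0.0056] 0.76 [157. 196.]
coaster [ 0.5039 -0.1859 -0.0014] 0.59 [226. 217.]
cezve [ 0.5591  0.2546 -0.0003] 0.74 [426. 301.]
cezve_rim [0.5495 0.2608 0.0981] 0.58 [444. 277.]
gauge_grip [ 0.671  -0.3141  0.0622] 0.81 [127. 253.]
gauge_grip [ 0.6743 -0.1768  0.1017] 0.7 [188. 266.]
pad_l [ 0.6613 -0.1606  0.1066] 0.51 [199. 261.]
pad_l [ 0.5254 -0.1789  0.0825] 0.42 [220. 205.]
cup_a [ 0.4381 -0.0037  0.0098] 0.67 [317. 212.]
cup_a [0.6474 0.0138 0.0115] 0.57 [294. 303.]
top cam [ 0.3446 -0.0482  0.9355]
gauge [ 0.5067 -0.1938  0.0033] 0.98 [352. 236.]
gauge [ 0.6748 -0.1814 -0.0007] 0.93 [340. 156.]
gauge [ 0.6729 -0.3128 -0.0041] 0.91 [404. 155.]
coaster [ 0.5011 -0.1869  0.0026] 0.59 [348. 239.]
coaster [ 0.3319 -0.2146  0.0002] 0.58 [369. 328.]
coaster [ 0.5023 -0.35   -0.0005] 0.57 [431. 236.]
cezve [0.5526 0.2626 0.0014] 0.81 [119. 222.]
cezve [ 0.5346 -0.1888  0.086 ] 0.75 [355. 213.]
cezve_rim [0.5455 0.264  0.0949] 0.9 [101. 215.]
gauge_grip [ 0.6752 -0.1782  0.105 ] 0.75 [345. 136.]
gauge_grip [ 0.6748 -0.3129  0.0559] 0.72 [412. 143.]
gauge_grip [ 0.5106 -0.1971  0.0817] 0.68 [360. 226.]
pad_l [ 0.5359 -0.1911  0.0814] 0.59 [355. 213.]
pad_l [ 0.6614 -0.1574  0.1051] 0.58 [334. 143.]
pad_l [ 0.6695 -0.2989  0.0594] 0.39 [405. 146.]
pad_l [ 0.5094 -0.1951  0.0414] 0.36 [355. 231.]
cup_a [ 0.4384 -0.0011  0.0124] 0.65 [254. 274.]
cup_a [0.6432 0.0163 0.0116] 0.64 [243. 172.]
[ 0.1524 -0.6576  0.2313] [ 0.9935  0.1137 -0.      0.    ] 0.8
```

View pics/scene0.png

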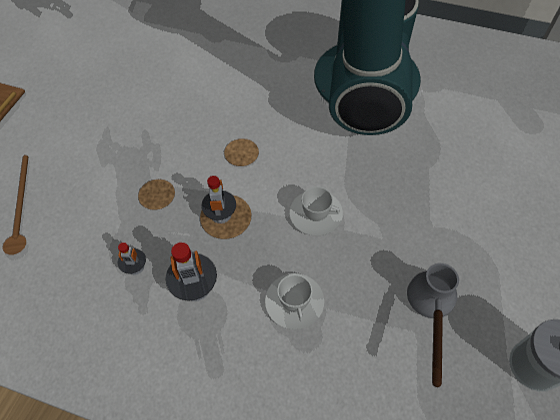

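View pics/top0.png

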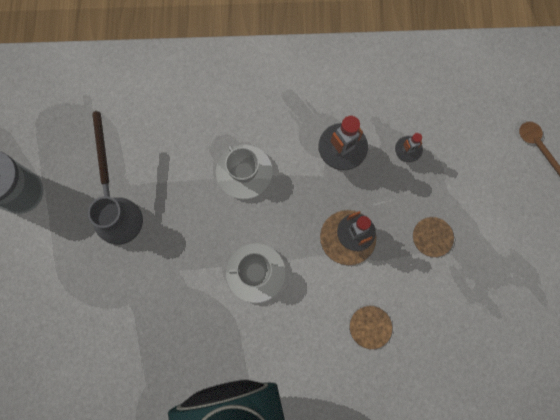

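Top view: gauge candidates are at (356,232) on the largest coaster (348,238), a bigger one at (343,146) and a smaller one at (409,148). The other coasters, at (433,237) and (371,328), are smaller. The gauge at (356,232) fits, since it stands on the coaster. Next I'll check its flange width and axis.

```bash
python3 - <<'E'
from h import *
T=read_camera("top");S=read_camera("scene")
a=cv2.resize(T["image"][195:275,315:395],(400,400),interpolation=cv2.INTER_CUBIC)
b=cv2.resize(S["image"][165:245,180:260],(400,400),interpolation=cv2.INTER_CUBIC)
cv2.imwrite("pics/crop.png",np.hstack([a,b])[...,::-1])
def circ(P):
    A=np.c_[P[:,:2]*2,np.ones(len(P))];s=np.linalg.lstsq(A,(P[:,:2]**2).sum(1),rcond=None)[0]
    return s[:2],np.sqrt(s[2]+s[:2]@s[:2])
print("fx",T["fx"],S["fx"])
for n,c in(("top",T),("scene",S)):
    P=cloud(c);hsv=cv2.cvtColor(c["image"],cv2.COLOR_RGB2HSV).astype(int)
    for nm,x,y in(("mid",.507,-.194),("big",.674,-.180),("small",.673,-.313)):
        near=(np.hypot(P[...,0]-x,P[...,1]-y)<.065)&(c["z_map"]>0)
        hi=near&(P[...,2]>.03)&(P[...,2]<.054)
        Q=P[hi].astype(np.float32); (cx,r)=cv2.minEnclosingCircle(Q[:,:2])[0:2]
        red=near&(hsv[...,1]>150)&((hsv[...,0]<5)|(hsv[...,0]>174))&(P[...,2]>.06)
        R=P[red];top=R[R[:,2]>R[:,2].max()-.004]
        org=near&(hsv[...,1]>130)&(hsv[...,0]>=6)&(hsv[...,0]<16)&(P[...,2]>.06)&(P[...,2]<.102)
        O=P[org]
        print(n,nm,"flange",cx,2*r,np.median(Q[:,2]),"button",np.median(top,0) if len(top) else 0,np.percentile(R[:,2],95) if len(R) else 0,"pads",len(O),O.mean(0) if len(O) else 0)
        if nm=="mid" and len(O):
            d=O[:,:2]-cx; w=np.linalg.eigh(np.cov(d.T)); print("  pad eig",w[0]**.5,w[1][:,1],O.min(0),O.max(0))
    m=(np.hypot(P[...,0]-.547,P[...,1]-.262)<.04)&(P[...,2]>.091)&(P[...,2]<.1)
    Q=P[m];print(n,"rim",cv2.minEnclosingCircle(Q[:,:2].astype(np.float32)),circ(Q),np.median(Q[:,2]))
    h=np.hypot(P[...,0]-.547,P[...,1]-.262);m=(h>.05)&(h<.2)&(P[...,2]>.07)&(P[...,2]<.12);m&=(P[...,1]>.15)
    print("handle",P[m].mean(0)if m.any() else 0)
    cork=(hsv[...,0]>6)&(hsv[...,0]<20)&(hsv[...,1]>70)&(np.hypot(P[...,0]-.501,P[...,1]+.187)<.075)&(P[...,2]<.015)
    print("coaster",cv2.minEnclosingCircle(P[cork][:,:2].astype(np.float32)))
E
```

```text
fx 484.1812828518816 491.45202001841824Traceback (most recent call last):
  File "<stdin>", line 15, in <module>
cv2.error: OpenCV(4.12.0) /io/opencv/modules/imgproc/src/shapedescr.cpp:201: error: (-215:Assertion failed) count >= 0 && (depth == CV_32F || depth == CV_32S) in function 'minEnclosingCircle'
```

View pics/crop.png

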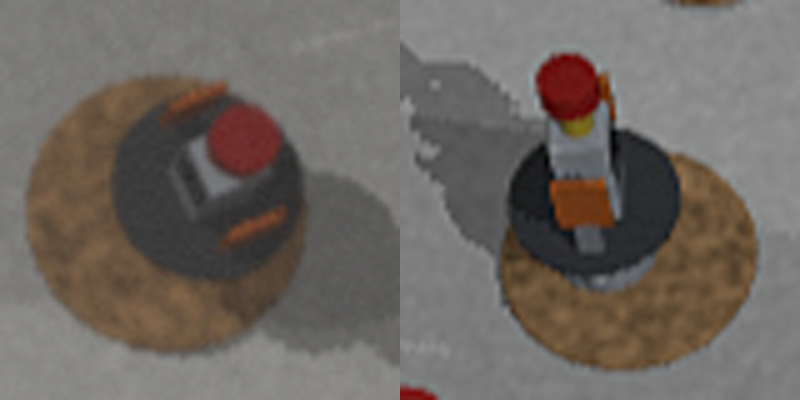

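The crops confirm it. Left: the top view shows a dark flange, with orange pads at (197,102) and (253,229), so the gauge's y axis is about 25° from world x. Right: the same gauge stands on the large coaster. Next I'll check the depth map.

```bash
python3 - <<'E'
from h import *
def circ(P):
    A=np.c_[P[:,:2]*2,np.ones(len(P))];s=np.linalg.lstsq(A,(P[:,:2]**2).sum(1),rcond=None)[0]
    return s[:2],np.sqrt(s[2]+s[:2]@s[:2])
def plane(c,uv,z):   # pixels -> world at height z
    R=np.array(c["R"]);o=-R.T@np.array(c["t"])
    d=np.c_[(uv[:,0]-c["cx"])/c["fx"],(uv[:,1]-c["cy"])/c["fy"],np.ones(len(uv))]@R
    return o+d*((z-o[2])/d[:,2])[:,None]
def box(m): 
    v,u=np.nonzero(m);return np.c_[u,v].astype(float)
for n in("top","scene"):
    c=read_camera(n);P=cloud(c);hsv=cv2.cvtColor(c["image"],cv2.COLOR_RGB2HSV).astype(int)
    print(n,"zmap valid",(c["z_map"]>0).mean())
    for g in regions_of(c,"gauge")[:3]:
        m=g["region"];uv=box(m);zs=P[m&(c["z_map"]>0)]
        # flange: dark pixels, projected to flange top height
        dark=m&(hsv[...,2]<75);F=plane(c,box(dark),.049).astype(np.float32)
        cc=cv2.minEnclosingCircle(F[:,:2]) if len(F) else 0
        red=m&(hsv[...,1]>140)&((hsv[...,0]<6)|(hsv[...,0]>174))
        print(" gauge",round(g["confidence"],2),uv.mean(0),"flange",cc,"z pct",np.percentile(zs[:,2],[2,50,98]) if len(zs) else 0,"red z",np.percentile(P[red&(c["z_map"]>0)][:,2],[50,98]) if (red&(c["z_map"]>0)).any() else 0, "redpx",box(red).mean(0) if red.any() else 0)
        org=m&(hsv[...,1]>110)&(hsv[...,0]>=6)&(hsv[...,0]<18)
        k,l,st,ce=cv2.connectedComponentsWithStats(org.astype(np.uint8))
        for i in range(1,k):
            if st[i,4]>6:
                q=P[(l==i)&(c["z_map"]>0)];print("   org",st[i,4],ce[i],plane(c,ce[i:i+1],.098)[0],q.mean(0) if len(q) else 0)
    for t in("cezve",):
        g=regions_of(c,t)[0];m=g["region"];q=P[m&(c["z_map"]>0)];print(" cezve",g["confidence"],len(q))
        r=q[(q[:,2]>.092)&(q[:,2]<.1)&(np.hypot(q[:,0]-.547,q[:,1]-.262)<.04)]
        if len(r)>5: print("  rim",len(r),circ(r),cv2.minEnclosingCircle(r[:,:2].astype(np.float32)))
        far=q[np.hypot(q[:,0]-.547,q[:,1]-.262)>.1];print("  handle",far.mean(0) if len(far) else 0)
    cork=(hsv[...,0]>6)&(hsv[...,0]<20)&(hsv[...,1]>70)
    k,l,st,ce=cv2.connectedComponentsWithStats(cork.astype(np.uint8))
    for i in range(1,k):
        if st[i,4]>300: print(" cork",ce[i],cv2.minEnclosingCircle(plane(c,box(l==i),.006)[:,:2].astype(np.float32)))
E
```

```text
top zmap valid 0.996109693877551Traceback (most recent call last):
  File "<stdin>", line 18, in <module>
cv2.error: OpenCV(4.12.0) /io/opencv/modules/imgproc/src/shapedescr.cpp:201: error: (-215:Assertion failed) count >= 0 && (depth == CV_32F || depth == CV_32S) in function 'minEnclosingCircle'
```

The slices passed to OpenCV weren't contiguous; I'll fix that.

```bash
cat >> h.py <<'E'
def mec(Q): return cv2.minEnclosingCircle(np.ascontiguousarray(Q[:,:2],dtype=np.float32))
def circ(P):
    A=np.c_[P[:,:2]*2,np.ones(len(P))];s=np.linalg.lstsq(A,(P[:,:2]**2).sum(1),rcond=None)[0]
    return s[:2],np.sqrt(s[2]+s[:2]@s[:2])
def plane(c,uv,z):
    R=np.array(c["R"]);o=-R.T@np.array(c["t"])
    d=np.c_[(uv[:,0]-c["cx"])/c["fx"],(uv[:,1]-c["cy"])/c["fy"],np.ones(len(uv))]@R
    return o+d*((z-o[2])/d[:,2])[:,None]
def box(m):
    v,u=np.nonzero(m);return np.c_[u,v].astype(float)
E
python3 - <<'E'
from h import *
for n in("top","scene"):
    c=read_camera(n);P=cloud(c);hsv=cv2.cvtColor(c["image"],cv2.COLOR_RGB2HSV).astype(int)
    for nm,x,y in(("mid",.507,-.194),("big",.674,-.180),("small",.673,-.313)):
        m=np.hypot(P[...,0]-x,P[...,1]-y)<.06
        sat=hsv[...,1];h=hsv[...,0]
        hi=m&(P[...,2]>.036)&(P[...,2]<.054)&(sat<90)&(hsv[...,2]<90);F=P[hi]
        red=m&(sat>140)&((h<6)|(h>174))&(P[...,2]>.06);R=P[red]
        print(n,nm,"flange",len(F),mec(F) if len(F) else 0,"z",np.median(F[:,2]) if len(F) else 0,"red",len(R),R[R[:,2]>np.percentile(R[:,2],60)].mean(0),np.percentile(R[:,2],[50,90]))
        if nm=="mid":
            org=m&(sat>110)&(h>=5)&(h<18)&(P[...,2]>.062);k,l,st,ce=cv2.connectedComponentsWithStats(org.astype(np.uint8))
            for i in range(1,k):
                if st[i,4]>5: q=P[l==i];print("   org",st[i,4],ce[i],q.mean(0),plane(c,ce[i:i+1],.098)[0])
    m=(np.hypot(P[...,0]-.547,P[...,1]-.262)<.045)&(P[...,2]>.09)&(P[...,2]<.102);r=P[m]
    print(n,"rim",len(r),mec(r),circ(r),np.median(r[:,2]))
    d=np.hypot(P[...,0]-.547,P[...,1]-.262);q=P[(d>.1)&(d<.2)&(P[...,2]>.07)&(P[...,2]<.13)&(P[...,1]>.15)&(P[...,1]<.35)];print("  handle",q.mean(0))
    cork=(hsv[...,0]>6)&(hsv[...,0]<20)&(hsv[...,1]>70)&(P[...,2]<.02)
    k,l,st,ce=cv2.connectedComponentsWithStats(cork.astype(np.uint8))
    for i in range(1,k):
        if st[i,4]>300: print(" cork",ce[i],mec(plane(c,box(l==i),.006)))
print(read_state()["time"])
E
```

```text
top mid flange 701 ((0.5078679919242859, -0.19527938961982727), 0.03619597107172012) z 0.04953067900559119 red 120 [ 0.5073 -0.194   0.1364] [0.135  0.1366]
   org 36 [353.2222 214.5   ] [ 0.5299 -0.1846  0.0954] [ 0.5294 -0.1841  0.098 ]
   org 34 [365.6471 239.6765] [ 0.4837 -0.2032  0.0962] [ 0.4834 -0.2029  0.098 ]
top big flange 17 ((0.650871992111206, -0.17929798364639282), 0.0402739979326725) z 0.052539190469609705 red 201 [ 0.6726 -0.1795  0.1637] [0.1626 0.1639]
top small flange 55 ((0.6728284955024719, -0.31090879440307617), 0.02558138221502304) z 0.0405151242537706 red 49 [ 0.6723 -0.3111  0.0947] [0.0937 0.0951]
top rim 283 ((0.5521029233932495, 0.2583700120449066), 0.02980130910873413) (array([0.5512, 0.2584]), np.float64(0.026944651534142525)) 0.09613366924208804
  handle [0.6927 0.2723 0.099 ]
 cork [255.6442  16.9945] ((1.033829927444458, -0.07178318500518799), 0.6093509197235107)
 cork [536.9983 140.618 ] ((0.6740029454231262, -0.5904507637023926), 0.06218680739402771)
 cork [340.4679 242.2339] ((0.5056477785110474, -0.1853829324245453), 0.054174650460481644)
 cork [
[... 851 characters left out ...]
356299877167), 0.03022974729537964) (array([0.5504, 0.2575]), np.float64(0.026991645260746253)) 0.09626710417833353
  handle [0.6965 0.2721 0.1003]
 cork [ 8.6171 97.1738] ((0.3723084330558777, -0.8485080003738403), 0.06602101027965546)
 cork [241.0489 152.0054] ((0.33420777320861816, -0.21746785938739777), 0.04002228379249573)
 cork [ 17.5248 216.4921] ((0.6133636236190796, -0.6275904178619385), 0.13025788962841034)
 cork [156.1257 194.0582] ((0.5012968182563782, -0.3516996204853058), 0.04026415944099426)
 cork [228.8244 221.8253] ((0.5060964226722717, -0.18574023246765137), 0.054707542061805725)
 cork [ 28.7066 408.1139] ((0.9562609195709229, -0.34523338079452515), 0.08565923571586609)
1.1
```

The target gauge measures a 72 mm flange with its axis at (0.5075, −0.1955). Its pad axis is at about 23° and its button top is at z 0.136. The coaster is 109 mm across, centred at (0.506, −0.1855). The rim centre is (0.551, 0.258) at z 0.096. I'll move above the gauge, then yaw.

Call:
move_arm(targets=[[[0,0,0,0.0375,-0.031,0,0.085],[0,0,0,0.0375,-0.031,0,0.085],[0,0,0,0.0375,-0.031,0,0.085],[0,0,0,0.0375,-0.031,0,0.085],[0,0,0,0.0375,-0.031,0,0.085]]])

```text
time: 1.6
eef_pos: [0.3008, -0.4626, 0.2314]
tcp_rot: [0.994, 0.113, 0.0, 0.0]
ft_force: [1.2, -0.5, 0.6]
opening: 0.996
gripper_force: 0.0
```

Call:
move_arm(targets=[[[0,0,0,0.0375,-0.031,0,0.085],[0,0,0,0.0375,-0.031,0,0.085],[0,0,0,0.0375,-0.031,0,0.085],[0,0,0,0.0375,-0.031,0,0.085],[0,0,0,0.0375,-0.031,0,0.085]]])

```text
time: 2.1
eef_pos: [0.4486, -0.2691, 0.2316]
tcp_rot: [0.994, 0.114, 0.0, 0.0]
ft_force: [0.8, -1.0, 0.1]
opening: 0.996
gripper_force: 0.0
```

Call:
move_arm(targets=[[[0,0,0,0.0375,-0.031,0,0.085],[0,0,0,0.0375,-0.031,0,0.085],[0,0,-0.147,0,0,0,0.085],[0,0,-0.147,0,0,0,0.085],[0,0,-0.147,0,0,0,0.085]]])

```text
time: 2.6
eef_pos: [0.507, -0.193, 0.2313]
tcp_rot: [0.943, 0.332, -0.0, -0.0]
ft_force: [0.4, -0.3, -0.3]
opening: 0.993
gripper_force: 0.0
```

Call:
move_arm(targets=[[[0,0,-0.147,0,0,0,0.085],[0,0,-0.147,0,0,0,0.085],[0,0,-0.147,0,0,0,0.085],[0,0,-0.147,0,0,0,0.085],[0,0,-0.147,0,0,0,0.085]]])

```text
time: 3.1
eef_pos: [0.5068, -0.1935, 0.2314]
tcp_rot: [0.762, 0.648, 0.0, 0.0]
ft_force: [-0.2, 0.4, 0.1]
opening: 0.996
gripper_force: 0.0
```

Call:
move_arm(targets=[[[0,0,-0.147,0,0,0,0.085],[0,0,-0.147,0,0,0,0.085],[0,0,-0.147,0,0,0,0.085],[0,0,-0.147,0,0,0,0.085],[0,0,0,0,0,0,0.085]]])

```text
time: 3.6
eef_pos: [0.5068, -0.1935, 0.2314]
tcp_rot: [0.543, 0.84, 0.0, 0.0]
ft_force: [0.4, 0.8, -0.1]
opening: 0.996
gripper_force: 0.0
```

```bash
cat >> h.py <<'E'
from scipy.spatial.transform import Rotation as Ro
def go(xyz,yaw=None):
    "remaining shift in tool axes, tilt, and rz to reach tool-y yaw"
    s=read_state();R=Ro.from_quat(s["tcp_rot"]).as_matrix();p=np.array(s["eef_pos"])
    y=np.arctan2(R[1,1],R[0,1])
    print("t",s["time"],"tcp",p,"yaw",round(y,4),"ztool",R[:,2],"shift",R.T@(np.array(xyz)-p),"rz",None if yaw is None else round(y-yaw,4),"F",np.array(s["ft_force"]),"open",s["opening"],"grip",s["gripper_force"])
    return R
E
python3 - <<'E'
from h import *
go((.5075,-.1955,.068),.41)
E
```

```text
t 3.6 tcp [ 0.5068 -0.1935  0.2314] yaw 0.4237 ztool [ 0.0002 -0.     -1.    ] shift [-0.0021 -0.0002  0.1634] rz 0.0137 F [ 0.382   0.8309 -0.139 ] open 0.9962096399161762 grip 0.0
```

Call:
move_arm(targets=[[[0,0,0,-0.002,0,0.04,0.085],[0,0,0,0,0,0.04,0.085],[0,0,0,0,0,0.04,0.085],[0,0,0,0,0,0.03,0.085],[0,0,0,0,0,0.013,0.085]]])

```text
time: 4.1
eef_pos: [0.5064, -0.1949, 0.0654]
tcp_rot: [0.546, 0.838, -0.0, -0.002]
ft_force: [0.3, 0.0, 0.1]
opening: 0.994
gripper_force: 0.0
```

Call:
move_arm(targets=[[[0,0,0,0,0,0,0.06],[0,0,0,0,0,0,0.05],[0,0,0,0,0,0,0.04],[0,0,0,0,0,0,0.03],[0,0,0,0,0,0,0.03]]])

```text
time: 4.6
eef_pos: [0.5087, -0.1963, 0.0714]
tcp_rot: [0.544, 0.839, -0.0, 0.002]
ft_force: [-3.4, -2.1, 12.1]
opening: 0.373
gripper_force: 61.5
```

Call:
move_arm(targets=[[[0,0,0,0,0,0,0.03],[0,0,0,0,0,0,0.03],[0,0,0,0,0,0,0.03]]])

```text
time: 4.9
eef_pos: [0.5087, -0.1963, 0.0714]
tcp_rot: [0.544, 0.839, -0.0, 0.002]
ft_force: [-4.8, -2.5, 10.8]
opening: 0.377
gripper_force: 61.4
```

Call:
move_arm(targets=[[[0,0,0,0,0,-0.01,0.03],[0,0,0,0,0,-0.025,0.03],[0,0,0,0,0,-0.035,0.03],[0,0,0,0,0,-0.035,0.03],[0,0,0,0,0,-0.015,0.03]]])

```text
time: 5.4
eef_pos: [0.5084, -0.1956, 0.1927]
tcp_rot: [0.544, 0.839, 0.0, 0.002]
ft_force: [0.5, -0.3, -4.7]
opening: 0.371
gripper_force: 60.9
```

```bash
python3 - <<'E'
from h import *
go((.551,.258,.187),.41)
c=read_camera("scene");save(c,"lift.png",(140,100,300,260),3)
E
```

```text
t 5.4 tcp [ 0.5084 -0.1956  0.1927] yaw 0.4207 ztool [ 0.0044 -0.0018 -1.    ] shift [0.3967 0.2241 0.0051] rz 0.0107 F [ 0.4728 -0.3406 -4.7298] open 0.3705424988915463 grip 60.86166858673096
```

View pics/lift.png

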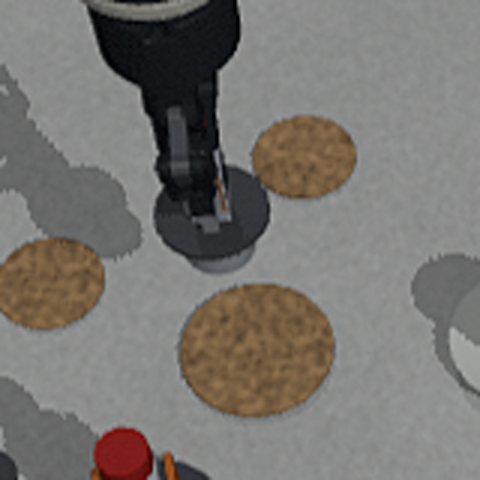

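The gauge hangs upright between the fingers (crop (210,215)) and the coaster is free. Now over to the cezve.

Call:
move_arm(targets=[[[0,0,0,0.03,0.017,0,0.03],[0,0,0,0.04,0.0225,0,0.03],[0,0,0,0.04,0.0225,0,0.03],[0,0,0,0.04,0.0225,0,0.03],[0,0,0,0.04,0.0225,0,0.03]]])

```text
time: 5.95
eef_pos: [0.527, 0.0236, 0.187]
tcp_rot: [0.544, 0.839, -0.0, -0.001]
ft_force: [1.1, 0.3, -5.4]
opening: 0.374
gripper_force: 60.9
```

Call:
move_arm(targets=[[[0,0,0,0.04,0.0225,0,0.03],[0,0,0,0.04,0.0225,0,0.03],[0,0,0,0.04,0.0225,0,0.03],[0,0,0,0.04,0.0225,0,0.03],[0,0,0,0.03,0.0175,0,0.03]]])

```text
time: 6.45
eef_pos: [0.5474, 0.2416, 0.1867]
tcp_rot: [0.543, 0.839, -0.001, -0.001]
ft_force: [0.4, -0.4, -5.2]
opening: 0.372
gripper_force: 60.9
```

Call:
move_arm(targets=[[[0,0,0,0.016,0.009,0,0.03],[0,0,0,0,0,0,0.03],[0,0,0,0,0,0,0.03]]])

```text
time: 6.75
eef_pos: [0.5495, 0.257, 0.1872]
tcp_rot: [0.544, 0.839, -0.001, -0.0]
ft_force: [-0.1, -0.5, -5.1]
opening: 0.373
gripper_force: 60.9
```

```bash
cat > m.py <<'E'
from h import *
import sys
R=go((.551,.258,.187),.41)
for n in("top","scene"):
    c=read_camera(n);P=cloud(c);hsv=cv2.cvtColor(c["image"],cv2.COLOR_RGB2HSV).astype(int)
    s=read_state();x,y,z=s["eef_pos"]
    d=np.hypot(P[...,0]-x,P[...,1]-y)
    near=d<.05
    h=np.histogram(P[near][:,2],bins=np.arange(.08,.3,.004));print(n,[(round(b,3),k) for k,b in zip(*h) if k>25])
    for zf in [float(sys.argv[1])]:
        F=near&(abs(P[...,2]-zf)<.006);Q=P[F&(d<.042)];print("flange",len(Q),np.median(Q[:,2]),mec(Q),circ(Q[[i for i in range(len(Q)) if np.hypot(*(Q[i,:2]-mec(Q)[0]))>.031]]))
        # plane tilt
        k=np.linalg.lstsq(np.c_[Q[:,:2]-[x,y],np.ones(len(Q))],Q[:,2],rcond=None)[0];print("slope",k)
    save(c,"ov_%s_%d.png"%(n,c["shot"]),None)
    r=P[(np.hypot(P[...,0]-.551,P[...,1]-.258)<.04)&(abs(P[...,2]-.096)<.004)];print("rim",len(r),circ(r) if len(r)>10 else 0)
E
python3 m.py .17
```

```text
t 6.75 tcp [0.5495 0.257  0.1872] yaw 0.4213 ztool [-0.0013 -0.0009 -1.    ] shift [0.0003 0.0018 0.0002] rz 0.0113 F [-0.0545 -0.511  -5.1135] open 0.3733882222266379 grip 60.946290493011475
top [(np.float64(0.092), np.int64(51)), (np.float64(0.096), np.int64(74)), (np.float64(0.16), np.int64(121)), (np.float64(0.164), np.int64(508)), (np.float64(0.208), np.int64(31)), (np.float64(0.216), np.int64(29))]
flange 542 0.16556801825094686 ((0.5496805310249329, 0.2566690444946289), 0.03566254675388336) (array([0.5497, 0.2566]), np.float64(0.03307733691684437))
slope [-0.0086  0.0241  0.1663]
rim 125 (array([0.551 , 0.2581]), np.float64(0.02662392998718307))
scene [(np.float64(0.08), np.int64(57)), (np.float64(0.084), np.int64(32)), (np.float64(0.088), np.int64(36)), (np.float64(0.092), np.int64(60)), (np.float64(0.096), np.int64(98)), (np.float64(0.16), np.int64(88)), (np.float64(0.164), np.int64(636)), (np.float64(0.168), np.int64(55)), (np.float64(0.188), np.int64(26)), (np.float64(0.192), np.int64(31)), (np.float64(0.196), np.int64(26)), (np.float64(0.2), np.int64(47)), (np.float64(0.2
[... 308 characters left out ...]
64(0.244), np.int64(62)), (np.float64(0.248), np.int64(57)), (np.float64(0.252), np.int64(62)), (np.float64(0.256), np.int64(72)), (np.float64(0.26), np.int64(44)), (np.float64(0.264), np.int64(49)), (np.float64(0.268), np.int64(29)), (np.float64(0.272), np.int64(27)), (np.float64(0.276), np.int64(39)), (np.float64(0.28), np.int64(34)), (np.float64(0.284), np.int64(46)), (np.float64(0.288), np.int64(44)), (np.float64(0.292), np.int64(109))]
flange 712 0.16605370464509567 ((0.5489031076431274, 0.25566452741622925), 0.035964056849479675) (array([0.5489, 0.2559]), np.float64(0.03351983439662115))
slope [-0.004   0.0049  0.1665]
rim 158 (array([0.5505, 0.2574]), np.float64(0.026798851728396966))
```

Both cameras agree that the flange centre is 1.4–1.5 mm short of the rim centre in x and y, and the tilt is small. I'll correct that and descend gently.

Call:
move_arm(targets=[[[0,0,0,0.001,0.002,0.01,0.03],[0,0,0,0,0,0.01,0.03],[0,0,0,0,0,0.006,0.03],[0,0,0,0,0,0.004,0.03],[0,0,0,0,0,0.004,0.03]]])

```text
time: 7.35
eef_pos: [0.5512, 0.259, 0.1539]
tcp_rot: [0.544, 0.839, -0.0, -0.0]
ft_force: [-0.5, 0.1, -3.9]
opening: 0.375
gripper_force: 61.0
```

```bash
python3 m.py .134
```

```text
t 7.35 tcp [0.5512 0.259  0.1539] yaw 0.4208 ztool [-0.0002 -0.0001 -1.    ] shift [-0.0008 -0.0005 -0.0331] rz 0.0108 F [-0.5464  0.06   -3.9279] open 0.3746410575154196 grip 60.95025658607483
top [(np.float64(0.08), np.int64(27)), (np.float64(0.092), np.int64(46)), (np.float64(0.096), np.int64(51)), (np.float64(0.128), np.int64(310)), (np.float64(0.132), np.int64(271))]
flange 594 0.13191933859403338 ((0.5521094799041748, 0.25831085443496704), 0.035890985280275345) (array([0.5516, 0.2587]), np.float64(0.033599184293295475))
slope [-0.0038  0.0018  0.132 ]
rim 97 (array([0.5503, 0.2572]), np.float64(0.025318997383819312))
scene [(np.float64(0.08), np.int64(51)), (np.float64(0.084), np.int64(29)), (np.float64(0.088), np.int64(36)), (np.float64(0.092), np.int64(57)), (np.float64(0.096), np.int64(77)), (np.float64(0.128), np.int64(435)), (np.float64(0.132), np.int64(267)), (np.float64(0.16), np.int64(29)), (np.float64(0.164), np.int64(37)), (np.float64(0.168), np.int64(36)), (np.float64(0.172), np.int64(34)), (np.float64(0.176), np.int64(38)), (np.float64(0.18), np.int64(75)), (np.floa
[... 413 characters left out ...]
float64(0.24), np.int64(28)), (np.float64(0.244), np.int64(33)), (np.float64(0.248), np.int64(34)), (np.float64(0.252), np.int64(39)), (np.float64(0.256), np.int64(70)), (np.float64(0.26), np.int64(69)), (np.float64(0.264), np.int64(47)), (np.float64(0.268), np.int64(31)), (np.float64(0.272), np.int64(28)), (np.float64(0.28), np.int64(29)), (np.float64(0.284), np.int64(57)), (np.float64(0.288), np.int64(82)), (np.float64(0.292), np.int64(86))]
flange 719 0.13155548469729245 ((0.5501522421836853, 0.2579086720943451), 0.03619667887687683) (array([0.5503, 0.2582]), np.float64(0.03357290170773923))
slope [-0.0106  0.0028  0.1318]
rim 134 (array([0.5524, 0.2569]), np.float64(0.02411192191686019))
```

Call:
move_arm(targets=[[[0,0,0,-0.0005,0,0.004,0.03],[0,0,0,0,0,0.004,0.03],[0,0,0,0,0,0.004,0.03]]])

```text
time: 7.75
eef_pos: [0.5514, 0.2587, 0.142]
tcp_rot: [0.544, 0.839, 0.0, 0.0]
ft_force: [0.5, -0.1, -6.1]
opening: 0.372
gripper_force: 60.9
```

```bash
python3 -c "
from h import *
go((.551,.258,.122),.42)"
```

```text
t 7.75 tcp [0.5514 0.2587 0.142 ] yaw 0.421 ztool [ 0.0001  0.     -1.    ] shift [-0.0004 -0.0006  0.02  ] rz 0.001 F [ 0.4566 -0.107  -6.0548] open 0.3720910794301592 grip 60.94484567642212
```

Call:
move_arm(targets=[[[0,0,0,0,0,0.004,0.03],[0,0,0,0,0,0.004,0.03],[0,0,0,0,0,0.004,0.03],[0,0,0,0,0,0.003,0.03]]])

```text
time: 8.15
eef_pos: [0.5513, 0.2586, 0.1268]
tcp_rot: [0.544, 0.839, -0.0, -0.0]
ft_force: [-0.0, 0.3, -5.6]
opening: 0.375
gripper_force: 60.9
```

Call:
move_arm(targets=[[[0,0,0,0,0,0.001,0.03],[0,0,0,0,0,0.001,0.03],[0,0,0,0,0,0,0.03]]])

```text
time: 8.45
eef_pos: [0.5514, 0.2587, 0.1253]
tcp_rot: [0.544, 0.839, 0.0, 0.0]
ft_force: [0.4, 0.1, -4.8]
opening: 0.374
gripper_force: 60.9
```

```bash
python3 m.py .102 | grep -v -e '^top' -e '^scene'
```

```text
t 8.45 tcp [0.5514 0.2587 0.1253] yaw 0.421 ztool [ 0.  0. -1.] shift [-0.0004 -0.0006 -0.0617] rz 0.011 F [ 0.3923  0.0855 -4.8063] open 0.37382210397875576 grip 60.946619510650635
flange 530 0.10332831916748664 ((0.5524620413780212, 0.2562408149242401), 0.035768695175647736) (array([0.5519, 0.2579]), np.float64(0.03363062287407973))
slope [0.0039 0.0029 0.1034]
rim 9 0
flange 670 0.10378197960626225 ((0.5506333708763123, 0.2580183446407318), 0.03601641580462456) (array([0.5509, 0.258 ]), np.float64(0.03342046159359906))
slope [-0.0194  0.0056  0.1039]
rim 12 (array([0.5501, 0.2587]), np.float64(0.034504292813670755))
```

Call:
move_arm(targets=[[[0,0,0,0,0,0.001,0.03],[0,0,0,0,0,0.001,0.03],[0,0,0,0,0,0,0.03]]])

```text
time: 8.85
eef_pos: [0.5515, 0.2587, 0.1235]
tcp_rot: [0.544, 0.839, 0.0, 0.0]
ft_force: [0.0, 0.6, -3.3]
opening: 0.367
gripper_force: 61.2
```

Call:
move_arm(targets=[[[0,0,0,0,0,0.0005,0.03],[0,0,0,0,0,0,0.03]]])

```text
time: 9.05
eef_pos: [0.5516, 0.2588, 0.1235]
tcp_rot: [0.544, 0.839, 0.0, 0.0]
ft_force: [-2.1, -0.0, 2.8]
opening: 0.372
gripper_force: 61.9
```

The flange is on the rim, with light contact of about 7 N. Releasing.

Call:
move_arm(targets=[[[0,0,0,0,0,0,0.04],[0,0,0,0,0,0,0.05],[0,0,0,0,0,0,0.06],[0,0,0,0,0,0,0.07],[0,0,0,0,0,0,0.085]]])

```text
time: 9.55
eef_pos: [0.5514, 0.2587, 0.1228]
tcp_rot: [0.544, 0.839, 0.0, 0.0]
ft_force: [0.8, 0.7, 0.7]
opening: 0.964
gripper_force: 0.0
```

Call:
move_arm(targets=[[[0,0,0,0,0,0,0.085],[0,0,0,0,0,0,0.085],[0,0,0,0,0,0,0.085]]])

```text
time: 9.85
eef_pos: [0.5514, 0.2587, 0.1228]
tcp_rot: [0.544, 0.839, -0.0, 0.0]
ft_force: [0.1, -0.0, 0.1]
opening: 0.993
gripper_force: 0.0
```

```bash
python3 m.py .101 | grep -v -e '^top' -e '^scene'
```

```text
t 9.85 tcp [0.5514 0.2587 0.1228] yaw 0.421 ztool [-0. -0. -1.] shift [-0.0005 -0.0006 -0.0642] rz 0.011 F [ 0.144  -0.0278  0.1242] open 0.9926625593910038 grip 0.0
flange 509 0.10147038468240406 ((0.5530825853347778, 0.2534215450286865), 0.03558654710650444) (array([0.5521, 0.2559]), np.float64(0.03337404901846797))
slope [-0.0014  0.0191  0.1019]
rim 80 (array([0.5522, 0.2511]), np.float64(0.024912758191685418))
flange 567 0.10177511662783373 ((0.5501430630683899, 0.2573336362838745), 0.036072514951229095) (array([0.5501, 0.258 ]), np.float64(0.033853784421356344))
slope [-0.007   0.0069  0.102 ]
rim 59 (array([0.5565, 0.2518]), np.float64(0.024528379089959897))
```

Seated: the flange top is at z 0.1015. I'll rise clear, close the fingers and look.

Call:
move_arm(targets=[[[0,0,0,0,0,-0.015,0.085],[0,0,0,0,0,-0.03,0.085],[0,0,0,0,0,-0.035,0.085],[0,0,0,0,0,-0.03,0.085],[0,0,0,0,0,-0.015,0.085]]])

```text
time: 10.45
eef_pos: [0.5519, 0.2589, 0.252]
tcp_rot: [0.544, 0.839, 0.002, 0.001]
ft_force: [0.2, -1.1, -0.9]
opening: 0.996
gripper_force: 0.0
```

Call:
move_arm(targets=[[[0,0,0,0,0,0,0.05],[0,0,0,0,0,0,0],[0,0,0,0,0,0,0],[0,0,0,0,0,0,0],[0,0,0,0,0,0,0]]])

```text
time: 10.95
eef_pos: [0.5512, 0.2586, 0.2469]
tcp_rot: [0.544, 0.839, -0.001, -0.0]
ft_force: [-0.7, -0.1, -1.3]
opening: 0.138
gripper_force: 0.0
```

Call:
move_arm(targets=[[[0,0,0,0,0,0,0],[0,0,0,0,0,0,0],[0,0,0,0,0,0,0]]])

```text
time: 11.25
eef_pos: [0.5514, 0.2586, 0.2477]
tcp_rot: [0.544, 0.839, -0.0, -0.0]
ft_force: [-0.1, -0.3, 0.2]
opening: -0.002
gripper_force: 0.0
```

```bash
cat > b.py <<'E'
from h import *
go((.551,.258,.188),.42)
for n in("scene","top"):
    c=read_camera(n);P=cloud(c);hsv=cv2.cvtColor(c["image"],cv2.COLOR_RGB2HSV).astype(int);h,s=hsv[...,0],hsv[...,1]
    m=np.hypot(P[...,0]-.551,P[...,1]-.258)<.045
    R=P[m&(s>140)&((h<6)|(h>174))&(P[...,2]>.13)]
    if len(R): t=R[R[:,2]>R[:,2].max()-.005];print(n,"button",len(R),mec(t),np.median(t[:,2]),R[:,2].max())
    F=P[m&(abs(P[...,2]-.101)<.004)];print("flange",len(F),mec(F),np.median(F[:,2]))
    o=m&(s>110)&(h>=5)&(h<18)&(P[...,2]>.11);k,l,st,ce=cv2.connectedComponentsWithStats(o.astype(np.uint8))
    for i in range(1,k):
        if st[i,4]>5:q=P[l==i];print("org",st[i,4],q.mean(0),q.max(0))
    if n=="scene": save(c,"btn%d.png"%c["shot"],(370,190,530,350),3)
E
python3 b.py; ls pics
```

```text
t 11.25 tcp [0.5514 0.2586 0.2477] yaw 0.4209 ztool [-0.0001  0.     -1.    ] shift [-0.0004 -0.0006  0.0597] rz 0.0009 F [-0.0852 -0.3069  0.1799] open -0.0024685299083345965 grip 0.0
scene button 193 ((0.5575020909309387, 0.2204444706439972), 9.999999747378752e-05) 0.40099715492454374 0.40099715492454374
flange 709 ((0.5499703884124756, 0.25820571184158325), 0.036709174513816833) 0.1017751923731724
org 56 [0.5361 0.2448 0.1423] [0.5511 0.2529 0.1828]
org 117 [0.5698 0.2662 0.1385] [0.5745 0.2771 0.1551]
top button 182 ((0.5502930879592896, 0.25788527727127075), 0.011775432154536247) 0.18687893050521262 0.18941021318995926
flange 782 ((0.5508385300636292, 0.259448379278183), 0.03659360855817795) 0.10150681366272432
org 31 [0.5695 0.2589 0.149 ] [0.5743 0.2656 0.1867]
org 8 [0.5452 0.2523 0.1699] [0.5499 0.2576 0.1782]
org 104 [0.5317 0.2501 0.1393] [0.5368 0.2602 0.153 ]
btn17.png
crop.png
lift.png
ov_scene_10.png
ov_scene_12.png
ov_scene_14.png
ov_scene_16.png
ov_top_11.png
ov_top_13.png
ov_top_15.png
ov_top_9.png
scene0.png
top0.png
```

Call:
move_arm(targets=[[[0,0,0,0,-0.001,0.015,0],[0,0,0,0,0,0.02,0],[0,0,0,0,0,0.012,0],[0,0,0,0,0,0.005,0],[0,0,0,0,0,0,0]]])

```text
time: 11.85
eef_pos: [0.5502, 0.2582, 0.195]
tcp_rot: [0.544, 0.839, -0.0, -0.0]
ft_force: [0.2, 0.3, 0.6]
opening: 0.003
gripper_force: 0.0
```

Call:
move_arm(targets=[[[0,0,0,0,0,0.002,0],[0,0,0,0,0,0.002,0],[0,0,0,0,0,0.002,0],[0,0,0,0,0,0,0]]])

```text
time: 12.25
eef_pos: [0.5505, 0.2582, 0.1897]
tcp_rot: [0.544, 0.839, -0.0, -0.0]
ft_force: [-0.1, 0.4, -0.6]
opening: 0.002
gripper_force: 0.0
```

Call:
move_arm(targets=[[[0,0,0,0,0,0.001,0],[0,0,0,0,0,0.001,0],[0,0,0,0,0,0,0]]])

```text
time: 12.55
eef_pos: [0.5504, 0.2582, 0.1877]
tcp_rot: [0.544, 0.839, -0.0, -0.0]
ft_force: [0.4, -0.9, -0.6]
opening: 0.004
gripper_force: 0.0
```

Call:
move_arm(targets=[[[0,0,0,0,0,0.001,0],[0,0,0,0,0,0.001,0],[0,0,0,0,0,0,0]]])

```text
time: 12.85
eef_pos: [0.5505, 0.2583, 0.1859]
tcp_rot: [0.544, 0.839, 0.0, 0.0]
ft_force: [-0.0, 0.2, 0.8]
opening: -0.004
gripper_force: 0.4
```

Call:
move_arm(targets=[[[0,0,0,0,0,0.001,0],[0,0,0,0,0,0.001,0],[0,0,0,0,0,0,0]]])

```text
time: 13.15
eef_pos: [0.5505, 0.2583, 0.1838]
tcp_rot: [0.544, 0.839, 0.0, 0.0]
ft_force: [0.2, 0.9, 3.1]
opening: -0.001
gripper_force: 1.3
```

Call:
move_arm(targets=[[[0,0,0,0,0,0.001,0],[0,0,0,0,0,0.001,0],[0,0,0,0,0,0,0]]])

```text
time: 13.45
eef_pos: [0.5505, 0.2582, 0.1817]
tcp_rot: [0.544, 0.839, 0.0, 0.0]
ft_force: [-0.1, -1.0, 2.4]
opening: 0.001
gripper_force: 1.4
```

Call:
move_arm(targets=[[[0,0,0,0,0,0.001,0],[0,0,0,0,0,0.001,0],[0,0,0,0,0,0,0]]])

```text
time: 13.75
eef_pos: [0.5506, 0.2583, 0.1802]
tcp_rot: [0.544, 0.839, 0.0, 0.0]
ft_force: [-0.8, -0.1, 6.3]
opening: -0.0
gripper_force: 3.5
```

Call:
move_arm(targets=[[[0,0,0,0,0,0.001,0],[0,0,0,0,0,0.0005,0],[0,0,0,0,0,0,0]]])

```text
time: 14.05
eef_pos: [0.5506, 0.2583, 0.1789]
tcp_rot: [0.544, 0.839, 0.0, 0.0]
ft_force: [-1.6, -0.7, 7.9]
opening: 0.001
gripper_force: 4.3
```

Call:
move_arm(targets=[[[0,0,0,0,0,0.0005,0],[0,0,0,0,0,0.0005,0],[0,0,0,0,0,0,0]]])

```text
time: 14.35
eef_pos: [0.5506, 0.2583, 0.1779]
tcp_rot: [0.544, 0.839, 0.0, 0.0]
ft_force: [-0.9, -0.8, 8.7]
opening: 0.006
gripper_force: 4.4
```

Call:
move_arm(targets=[[[0,0,0,0,0,0.0005,0],[0,0,0,0,0,0,0]]])

```text
time: 14.55
eef_pos: [0.5506, 0.2583, 0.1775]
tcp_rot: [0.544, 0.839, 0.0, 0.0]
ft_force: [-1.8, 0.3, 9.1]
opening: 0.001
gripper_force: 4.4
```

Call:
move_arm(targets=[[[0,0,0,0,0,0.0005,0],[0,0,0,0,0,0,0]]])

```text
time: 14.75
eef_pos: [0.5506, 0.2583, 0.177]
tcp_rot: [0.544, 0.839, 0.0, 0.0]
ft_force: [-1.0, -0.5, 8.1]
opening: 0.003
gripper_force: 4.4
```

Call:
move_arm(targets=[[[0,0,0,0,0,0.0004,0],[0,0,0,0,0,0,0]]])

```text
time: 14.95
eef_pos: [0.5506, 0.2583, 0.1766]
tcp_rot: [0.544, 0.839, 0.0, 0.0]
ft_force: [-1.7, -0.9, 9.2]
opening: 0.002
gripper_force: 4.5
```

Call:
move_arm(targets=[[[0,0,0,0,0,0.0004,0],[0,0,0,0,0,0,0]]])

```text
time: 15.15
eef_pos: [0.5506, 0.2583, 0.1763]
tcp_rot: [0.544, 0.839, 0.0, 0.0]
ft_force: [-2.2, -0.9, 10.3]
opening: 0.003
gripper_force: 4.9
```

```bash
python3 b.py
```

```text
t 15.15 tcp [0.5506 0.2583 0.1763] yaw 0.421 ztool [ 0.0008  0.0004 -1.    ] shift [-0.0004  0.0002 -0.0117] rz 0.001 F [-2.1684 -0.9076 10.2952] open 0.003285036563457152 grip 4.86388371555222
scene button 78 ((0.5537304282188416, 0.22067439556121826), 9.999999747378752e-05) 0.3203530883881355 0.3203530883881355
flange 708 ((0.549531877040863, 0.2577597498893738), 0.036778729408979416) 0.10177580491715854
org 52 [0.5354 0.2446 0.14  ] [0.5483 0.2512 0.1702]
org 115 [0.5698 0.2661 0.1389] [0.5747 0.2771 0.1529]
top button 26 ((0.5437183976173401, 0.24702006578445435), 9.999999747378752e-05) 0.18514160708704708 0.18514160708704708
flange 616 ((0.5511783957481384, 0.2583058476448059), 0.035761889070272446) 0.10159507488485504
org 28 [0.571  0.2594 0.1437] [0.5739 0.2636 0.1816]
org 98 [0.532  0.2494 0.1387] [0.5381 0.2592 0.1527]
```

Call:
move_arm(targets=[[[0,0,0,0,0,0.0004,0],[0,0,0,0,0,0,0]]])

```text
time: 15.45
eef_pos: [0.5507, 0.2583, 0.1762]
tcp_rot: [0.544, 0.839, 0.0, 0.0]
ft_force: [-2.9, -1.3, 12.5]
opening: 0.0
gripper_force: 6.2
```

Hard stop reached: the tool barely moves and the force climbs to 12.5 N. Hold, rise, then yaw 90° with the fingers opening.

Call:
move_arm(targets=[[[0,0,0,0,0,0,0],[0,0,0,0,0,-0.01,0],[0,0,0,0,0,-0.02,0],[0,0,0,0,0,-0.03,0],[0,0,0,0,0,-0.015,0.085]]])

```text
time: 15.95
eef_pos: [0.5508, 0.2584, 0.2526]
tcp_rot: [0.544, 0.839, 0.001, 0.001]
ft_force: [-0.4, -0.3, 0.2]
opening: 0.158
gripper_force: 0.0
```

Call:
move_arm(targets=[[[0,0,0.143,0,0,0,0.085],[0,0,0.143,0,0,0,0.085],[0,0,0.143,0,0,0,0.085],[0,0,0.143,0,0,0,0.085],[0,0,0.143,0,0,0,0.085]]])

```text
time: 16.45
eef_pos: [0.5504, 0.2582, 0.2497]
tcp_rot: [0.805, 0.594, -0.0, -0.0]
ft_force: [-0.2, -0.6, 0.3]
opening: 0.99
gripper_force: 0.0
```

Call:
move_arm(targets=[[[0,0,0.143,0,0,0,0.085],[0,0,0.143,0,0,0,0.085],[0,0,0.143,0,0,0,0.085],[0,0,0.143,0,0,0,0.085],[0,0,0.143,0,0,0,0.085]]])

```text
time: 16.95
eef_pos: [0.5504, 0.2582, 0.2497]
tcp_rot: [0.962, 0.274, -0.0, 0.0]
ft_force: [-0.4, -0.4, -0.3]
opening: 1.0
gripper_force: 0.0
```

Call:
move_arm(targets=[[[0,0,0.141,0,0,0,0.085],[0,0,0,0,0,0,0.085],[0,0,0,0,0,0,0.085]]])

```text
time: 17.25
eef_pos: [0.5504, 0.2582, 0.2498]
tcp_rot: [0.977, 0.211, -0.0, 0.0]
ft_force: [0.2, 0.3, -0.8]
opening: 0.996
gripper_force: 0.0
```

```bash
python3 b.py; ls pics | grep btn
```

```text
t 17.25 tcp [0.5504 0.2582 0.2498] yaw -1.1456 ztool [-0.0004 -0.0001 -1.    ] shift [0.0005 0.0005 0.0618] rz -1.5656 F [ 0.2009  0.2921 -0.8032] open 0.996271020817319 grip 0.0
scene button 191 ((0.5742292404174805, 0.22758345305919647), 9.999999747378752e-05) 0.3522323764348844 0.3522323764348844
flange 705 ((0.5498396158218384, 0.2581070363521576), 0.03632079064846039) 0.10178819564897595
org 53 [0.5359 0.2447 0.1418] [0.5491 0.2511 0.1766]
org 114 [0.5697 0.2662 0.1389] [0.574  0.2769 0.1532]
top button 177 ((0.5508647561073303, 0.2584282457828522), 0.0116873262450099) 0.17683273363957516 0.18015040000717844
flange 770 ((0.5516080856323242, 0.2586608827114105), 0.03647875413298607) 0.10142590233498938
org 33 [0.5706 0.2598 0.1451] [0.5743 0.2665 0.1769]
org 105 [0.5317 0.2502 0.1392] [0.5386 0.2608 0.1533]
btn17.png
btn19.png
btn21.png
```

The button is down 10 mm (top 0.187 → 0.177), the flange is still seated and the tool is centred to within 0.5 mm. Now I'll grip the bare flats.

Call:
move_arm(targets=[[[0,0,0.005,0,0,0.03,0.085],[0,0,0,0,0,0.035,0.085],[0,0,0,0,0,0.035,0.085],[0,0,0,0,0,0.024,0.085],[0,0,0,0,0,0.01,0.085]]])

```text
time: 17.85
eef_pos: [0.5495, 0.2579, 0.1134]
tcp_rot: [0.978, 0.207, -0.002, 0.0]
ft_force: [-0.8, -0.6, -0.1]
opening: 0.993
gripper_force: 0.0
```

Call:
move_arm(targets=[[[0,0,0,0,0,0,0.06],[0,0,0,0,0,0,0.05],[0,0,0,0,0,0,0.04],[0,0,0,0,0,0,0.032],[0,0,0,0,0,0,0.032]]])

```text
time: 18.35
eef_pos: [0.5507, 0.2584, 0.1169]
tcp_rot: [0.978, 0.206, 0.001, -0.0]
ft_force: [-0.3, 0.7, 0.0]
opening: 0.373
gripper_force: 0.0
```

Call:
move_arm(targets=[[[0,0,0,0,0,0,0.028],[0,0,0,0,0,0,0.025],[0,0,0,0,0,0,0.022],[0,0,0,0,0,0,0.018],[0,0,0,0,0,0,0.018]]])

```text
time: 18.85
eef_pos: [0.5506, 0.2583, 0.1164]
tcp_rot: [0.978, 0.206, 0.0, -0.0]
ft_force: [-0.3, 0.2, 5.1]
opening: 0.274
gripper_force: 59.3
```

Gripped at about 23.4 mm, which matches the flats. Drawing it out slowly.

Call:
move_arm(targets=[[[0,0,0,0,0,-0.002,0.018],[0,0,0,0,0,-0.003,0.018],[0,0,0,0,0,-0.004,0.018],[0,0,0,0,0,-0.004,0.018],[0,0,0,0,0,-0.004,0.018]]])

```text
time: 19.35
eef_pos: [0.5503, 0.2581, 0.1333]
tcp_rot: [0.978, 0.206, -0.0, 0.0]
ft_force: [0.0, -0.3, -5.8]
opening: 0.272
gripper_force: 59.0
```

Call:
move_arm(targets=[[[0,0,0,0,0,-0.005,0.018],[0,0,0,0,0,-0.005,0.018],[0,0,0,0,0,-0.005,0.018],[0,0,0,0,0,-0.005,0.018],[0,0,0,0,0,-0.008,0.018]]])

```text
time: 19.85
eef_pos: [0.5503, 0.2582, 0.1613]
tcp_rot: [0.978, 0.206, -0.0, 0.0]
ft_force: [0.3, 0.2, -4.9]
opening: 0.269
gripper_force: 59.0
```

Call:
move_arm(targets=[[[0,0,0,0,0,-0.01,0.018],[0,0,0,0,0,-0.01,0.018],[0,0,0,0,0,-0.004,0.018],[0,0,0,0,0,0,0.018],[0,0,0,0,0,0,0.018]]])

```text
time: 20.35
eef_pos: [0.5504, 0.2582, 0.1849]
tcp_rot: [0.978, 0.206, -0.0, 0.0]
ft_force: [-0.5, 0.4, -5.1]
opening: 0.271
gripper_force: 59.0
```

```bash
python3 m.py .175| grep -v -e '^top' -e '^scene'; python3 - <<'E'
from h import *
c=read_camera("scene");save(c,"out.png",(360,170,560,330),3.5)
P=cloud(c)
go((.506,-.1855,.19))
E
```

```text
t 20.35 tcp [0.5504 0.2582 0.1849] yaw -1.155 ztool [-0.0002 -0.0001 -1.    ] shift [ 0.0005  0.0004 -0.0021] rz -1.565 F [-0.502   0.4394 -5.1371] open 0.2706232645235769 grip 58.95499527454376
flange 344 0.1704191239303024 ((0.5484986305236816, 0.24243967235088348), 0.03156096488237381) (array([ 0.4743, -0.1499]), np.float64(0.4005722872078239))
slope [-0.0015  0.0687  0.1723]
rim 136 (array([0.5508, 0.258 ]), np.float64(0.026642877765637424))
flange 545 0.17046650619525025 ((0.5510641932487488, 0.25687846541404724), 0.03562448173761368) (array([0.5504, 0.257 ]), np.float64(0.03358088044268799))
slope [0.0055 0.0038 0.1709]
rim 159 (array([0.5501, 0.2574]), np.float64(0.02682684965596069))
t 20.5 tcp [0.5503 0.2582 0.1846] yaw -1.155 ztool [-0.0007 -0.0003 -1.    ] shift [-0.2197  0.388  -0.0053] rz None F [-0.2627  1.1605 -5.4698] open 0.273859911505238 grip 58.95574986934662
```

View pics/out.png

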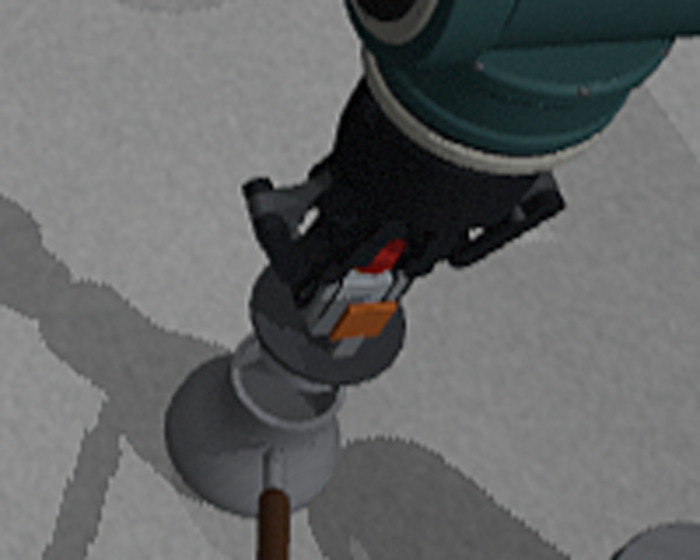

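The gauge is out and held by its flats (crop (360,310)), the orange pad is untouched and the cezve stands where it was. Carrying it to the coaster.

Call:
move_arm(targets=[[[0,0,0,-0.016,0.029,-0.005,0.018],[0,0,0,-0.022,0.039,0,0.018],[0,0,0,-0.022,0.039,0,0.018],[0,0,0,-0.022,0.039,0,0.018],[0,0,0,-0.022,0.039,0,0.018]]])

```text
time: 21.0
eef_pos: [0.5295, 0.0454, 0.1899]
tcp_rot: [0.978, 0.207, -0.0, 0.0]
ft_force: [1.4, -0.1, -4.2]
opening: 0.275
gripper_force: 60.3
```

Call:
move_arm(targets=[[[0,0,0,-0.022,0.039,0,0.018],[0,0,0,-0.022,0.039,0,0.018],[0,0,0,-0.022,0.039,0,0.018],[0,0,0,-0.022,0.039,0,0.018],[0,0,0,-0.016,0.029,0,0.018]]])

```text
time: 21.5
eef_pos: [0.5089, -0.1666, 0.19]
tcp_rot: [0.979, 0.206, -0.0, 0.0]
ft_force: [0.2, 0.2, -5.2]
opening: 0.274
gripper_force: 60.4
```

Call:
move_arm(targets=[[[0,0,0,-0.0115,0.018,0,0.018],[0,0,0,0,0,0,0.018],[0,0,0,0,0,0,0.018]]])

```text
time: 21.8
eef_pos: [0.5062, -0.1855, 0.1898]
tcp_rot: [0.979, 0.206, -0.0, -0.0]
ft_force: [-0.5, 0.4, -5.4]
opening: 0.271
gripper_force: 60.7
```

```bash
python3 -c "
from h import *
go((.506,-.1855,.063))"
```

```text
t 21.8 tcp [ 0.5062 -0.1855  0.1898] yaw -1.156 ztool [-0.0004  0.0004 -1.    ] shift [-0.0002 -0.      0.1268] rz None F [-0.5043  0.3584 -5.3785] open 0.27094689220560747 grip 60.6753408908844
```

Down 120 mm, then 1 mm steps until it touches.

Call:
move_arm(targets=[[[0,0,0,0,0,0.03,0.018],[0,0,0,0,0,0.035,0.018],[0,0,0,0,0,0.03,0.018],[0,0,0,0,0,0.018,0.018],[0,0,0,0,0,0.007,0.018]]])

```text
time: 22.3
eef_pos: [0.5057, -0.184, 0.068]
tcp_rot: [0.978, 0.207, -0.001, -0.001]
ft_force: [-0.3, -0.2, -4.4]
opening: 0.274
gripper_force: 60.4
```

Call:
move_arm(targets=[[[0,0,0,0,0,0.002,0.018],[0,0,0,0,0,0.001,0.018],[0,0,0,0,0,0.001,0.018],[0,0,0,0,0,0,0.018],[0,0,0,0,0,0,0.018]]])

```text
time: 22.8
eef_pos: [0.5066, -0.1855, 0.0667]
tcp_rot: [0.978, 0.206, 0.0, 0.0]
ft_force: [0.8, 0.6, -5.3]
opening: 0.276
gripper_force: 60.4
```

Call:
move_arm(targets=[[[0,0,0,0,0,0.001,0.018],[0,0,0,0,0,0.001,0.018],[0,0,0,0,0,0,0.018]]])

```text
time: 23.1
eef_pos: [0.5066, -0.1855, 0.0644]
tcp_rot: [0.978, 0.206, 0.0, 0.0]
ft_force: [-0.3, 0.9, -2.2]
opening: 0.271
gripper_force: 61.2
```

Call:
move_arm(targets=[[[0,0,0,0,0,0.0005,0.018],[0,0,0,0,0,0,0.018],[0,0,0,0,0,0,0.018]]])

```text
time: 23.4
eef_pos: [0.5067, -0.1855, 0.0644]
tcp_rot: [0.978, 0.206, 0.0, 0.0]
ft_force: [-1.7, 1.1, 5.4]
opening: 0.27
gripper_force: 62.3
```

Call:
move_arm(targets=[[[0,0,0,0,0,0,0.026],[0,0,0,0,0,0,0.035],[0,0,0,0,0,0,0.05],[0,0,0,0,0,0,0.07],[0,0,0,0,0,0,0.085]]])

```text
time: 23.9
eef_pos: [0.5064, -0.1854, 0.0636]
tcp_rot: [0.978, 0.206, 0.0, 0.0]
ft_force: [0.7, -0.4, 0.5]
opening: 0.899
gripper_force: 0.0
```

Call:
move_arm(targets=[[[0,0,0,0,0,0,0.085],[0,0,0,0,0,0,0.085],[0,0,0,0,0,-0.01,0.085],[0,0,0,0,0,-0.03,0.085],[0,0,0,0,0,-0.035,0.085]]])

```text
time: 24.4
eef_pos: [0.5059, -0.1851, 0.1393]
tcp_rot: [0.978, 0.206, -0.001, -0.001]
ft_force: [0.7, -0.1, 0.8]
opening: 0.995
gripper_force: 0.0
```

Call:
move_arm(targets=[[[0,0,0,0,0,-0.035,0.085],[0,0,0,0,0,-0.035,0.085],[0,0,0,0,0,-0.02,0.085],[0,0,0,0,0,0,0.085],[0,0,0,0,0,0,0.085]]])

```text
time: 24.9
eef_pos: [0.5064, -0.1853, 0.2289]
tcp_rot: [0.978, 0.206, 0.0, 0.0]
ft_force: [-0.0, -0.1, -1.2]
opening: 0.997
gripper_force: 0.0
```

```bash
python3 - <<'E'
from h import *
go((.506,-.1855,.2))
for n in("scene","top"):
    c=read_camera(n);P=cloud(c);hsv=cv2.cvtColor(c["image"],cv2.COLOR_RGB2HSV).astype(int);h,s=hsv[...,0],hsv[...,1]
    m=np.hypot(P[...,0]-.506,P[...,1]+.1855)<.045
    R=P[m&(s>140)&((h<6)|(h>174))&(P[...,2]>.1)&(P[...,2]<.15)]
    if len(R): t=R[R[:,2]>np.percentile(R[:,2],60)];print(n,"button",mec(t),np.median(t[:,2]))
    F=P[m&(abs(P[...,2]-.049)<.004)];print("flange",mec(F),np.median(F[:,2]))
    o=m&(s>110)&(h>=5)&(h<18)&(P[...,2]>.062);k,l,st,ce=cv2.connectedComponentsWithStats(o.astype(np.uint8))
    for i in range(1,k):
        if st[i,4]>5:q=P[l==i];print("org",st[i,4],q.mean(0))
    r=P[(np.hypot(P[...,0]-.551,P[...,1]-.258)<.04)&(abs(P[...,2]-.096)<.004)];print("rim",circ(r))
    if n=="scene": save(c,"end.png",(140,100,360,320),2.7)
E
```

```text
t 24.9 tcp [ 0.5064 -0.1853  0.2289] yaw -1.155 ztool [ 0.0005 -0.0002 -1.    ] shift [-0.0004 -0.      0.0289] rz None F [-0.0436 -0.1353 -1.1539] open 0.9966353801161564 grip 0.0
scene button ((0.5077301859855652, -0.18482109904289246), 0.010855576023459435) 0.12604474963583953
flange ((0.5063856244087219, -0.18628144264221191), 0.036560751497745514) 0.050032549055698934
org 100 [ 0.5264 -0.1775  0.0869]
rim (array([0.5499, 0.2575]), np.float64(0.026999490729688366))
top button ((0.5062108039855957, -0.1848054677248001), 0.010901618748903275) 0.12633277215572924
flange ((0.5103784203529358, -0.1892409324645996), 0.03409073129296303) 0.04956323157361673
org 40 [ 0.4889 -0.1934  0.0941]
rim (array([0.5509, 0.2583]), np.float64(0.02691554967674474))
```

View pics/end.png

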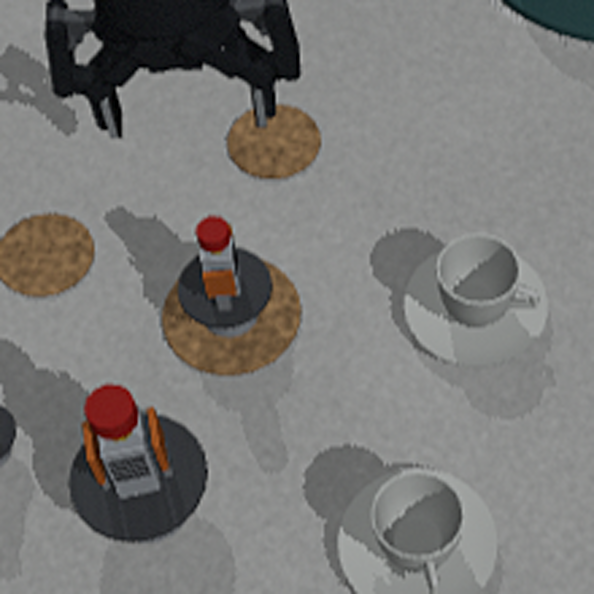

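The gauge stands upright at the coaster's centre (crop (225,285)) with its button down. The gripper is clear, and the cups and cezve haven't moved. Handing in.

```bash
python3 -c "
from station import *
print(sign_off())"
```

```text
the job is handed in; nothing more can be done
None
```

The job is handed in, with no verdict returned: the gauge was locked in the cezve's neck, lifted out by its flats and stood upright, button down, at the centre of the large coaster, with the cezve and cups undisturbed.

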